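# Put the stall's cheeses away in the cool chest and bolt its lid

### The job

The market is closing: put every block of cheese and every small round cheese lying on the counter into the cool chest, sliding its lid open first. Then slide the lid fully shut, push the lid's barrel bolt fully across into the keeper and turn its handle down flat into the notch, so that the lid cannot run open in the van. Leave the jar, the carton and the half wheel of cheese where they stand.

Things in the scene. Friction and masses are not known exactly. Their poses are not given: they have to be found in the camera images.
- chest: white cool chest fixed on the counter, 360 (x) x 540 (y) mm, 135 mm high over its rails. Origin: centre of its underside; y to the robot's left, x away from it. Walls 25 mm; inside x -155..155, y -245..245 mm. A fixed deck roofs the half with y above 0; the other half is the mouth under the sliding lid. Lips of the front and rear rails overhang it at x beyond +-148, z 132 to 135 mm
- chest_floor (a point): centre of the steel floor under the mouth: in the chest's frame x 0, y -130, z 64 mm; axes as the chest's. With the lid fully open the free mouth is y -245 to -15, x -148 to 148 mm
- keeper (a point): middle of the steel keeper (a staple, opening 16.6 mm wide) on the front rail, on the bolt's line when the lid is shut: chest frame x -166, y -130, z 143 mm. The bolt can enter only when the lid is shut to within about 4 mm
- lid (a joint): how far the grey lid (316 x 285 x 8 mm, underside 122, top 130 mm above the counter) is slid open along the chest's +y, over the deck, in m: 0 fully shut, 0.25 fully open. Friction about 2 N, stays where left. It closes only over goods lower than 58 mm above the chest floor
- lid_pull (a point): middle of the lid's pull, a round bar 12 mm thick and 100 mm long along the chest's x, held 29 mm clear above the lid near its right (-y) edge; the bar's axis is 165 mm above the counter. Moves with the lid (chest y -237.5 mm when shut)
- bolt (a joint): how far the steel barrel bolt on the lid (12 mm rod along the chest's x, axis 143 mm above the counter, 13 mm above the lid) is slid across to the front (the chest's -x, towards the robot), in m: 0 drawn back, 0.045 fully across, its nose through the keeper. Friction about 2 N, stays where left
- bolt_handle (a joint): turn of the bolt's handle about the rod, in rad: 0 upright, 1.5 lying flat towards the chest's +y. It turns fully down only in a notch of the slotted guide, one at each end of the bolt's travel (15 mm wide, stem 9 mm); elsewhere the guide stops it at about 1.0. Stiff (about 1 N at the knob), stays where left; in a notch it stops the bolt sliding
- bolt_knob (a point): centre of the 20 mm ball knob on the handle, 50 mm from the rod's axis (193 mm above the counter when upright, about 147 mm when down). Moves with lid, bolt and handle; lid shut, bolt back, handle upright: x -45, y -130 mm in the chest's frame
- block1: block of cheese in plain wrapping, 84 x 46 x 46 mm, about 0.2 kg, lying loose on the counter with its long side across the robot's view (may be absent). Origin: centre of its underside; x along its 84 mm length, z up
- block2: block of cheese in plain wrapping, 84 x 46 x 46 mm, about 0.2 kg, lying loose on the counter with its long side across the robot's view (may be absent). Origin: centre of its underside; x along its 84 mm length, z up
- block3: block of cheese in plain wrapping, 84 x 46 x 46 mm, about 0.2 kg, lying loose on the counter with its long side across the robot's view (may be absent). Origin: centre of its underside; x along its 84 mm length, z up
- truckle1: small round whole cheese (truckle) with a tan rind, an upright cylinder 60 mm in diameter and 48 mm high, about 0.17 kg, loose on the counter (may be absent). Origin: centre of its underside, z up its axis
- truckle2: small round whole cheese (truckle) with a tan rind, an upright cylinder 60 mm in diameter and 48 mm high, about 0.17 kg, loose on the counter (may be absent). Origin: centre of its underside, z up its axis
- jar: bystander: chutney jar, 66 mm in diameter and 85 mm high. Origin: centre of its underside
- carton: bystander: cardboard carton, 75 (x) x 110 (y) x 60 mm. Origin: centre of its underside
- halfwheel: bystander: half wheel of cheese, 85 mm radius and 62 mm high, flat side to its -x, on a wooden board 15 mm thick at the robot's front left. Origin: at its underside, 40 mm from the middle of the cut face (to its +x)

How it is judged (in metres and radians):
On the way, in this order (a step that is already met when the one before it is completed fails the run):
1. all the blocks and small round cheeses are inside the chest (x of block1 in the frame of chest between -0.155 and 0.155 m and y of block1 in the frame of chest between -0.245 and 0.245 m and z of block1 in the frame of chest between 0.05 and 0.115 m and x of block2 in the frame of chest between -0.155 and 0.155 m and y of block2 in the frame of chest between -0.245 and 0.245 m and z of block2 in the frame of chest between 0.05 and 0.115 m and x of block3 in the frame of chest between -0.155 and 0.155 m and y of block3 in the frame of chest between -0.245 and 0.245 m and z of block3 in the frame of chest between 0.05 and 0.115 m and x of truckle1 in the frame of chest between -0.155 and 0.155 m and y of truckle1 in the frame of chest between -0.245 and 0.245 m and z of truckle1 in the frame of chest between 0.05 and 0.115 m and x of truckle2 in the frame of chest between -0.155 and 0.155 m and y of truckle2 in the frame of chest between -0.245 and 0.245 m and z of truckle2 in the frame of chest between 0.05 and 0.115 m), for 0.2 s.
2. the lid is slid fully shut over them (all of step 1 and value of joint lid below 0.004 m), for 0.2 s.
3. the bolt is pushed across into the keeper (value of joint bolt above 0.04 m and value of joint lid below 0.004 m), for 0.2 s.
At the end, for the whole second after the job is handed in: Every cheese that was present lies inside the chest at rest; the lid is shut to within 4 mm; the bolt is across by more than 40 of its 45 mm; its handle is turned down by more than 1.25 rad, which is possible only in the notch (all of step 1 and all of step 3 and value of joint bolt_handle above 1.25 rad and linear speed of each of block1, block2, block3, truckle1, truckle2 below 0.05 m/s); the robot touches nothing.
It fails at once if the jar is moved by more than 30 mm (distance of jar from where it was at the start of the episode above 0.03 m).
It fails at once if the carton is moved by more than 30 mm (distance of carton from where it was at the start of the episode above 0.03 m).
It fails at once if the half wheel of cheese is moved by more than 30 mm (distance of halfwheel from where it was at the start of the episode above 0.03 m).
Of block1, block2, block3, truckle1, truckle2 only 3 to 5 are there at a start; the rules pass over those that are not, and their reading is None.
At some moment in a run one of block1, block2, block3, truckle1, truckle2 may be knocked a few centimetres aside while the robot is not near it.
Once in a run the grip may slacken for a moment while it holds something.
It also fails if it takes over 210 s, if anything falls off the work surface, if the arm or the gripper's body presses on something with over 40 N, if the wrist force passes 120 N, or if a joint passes its speed limit or range.

### The arm

A 6-joint arm with a two-finger parallel gripper is mounted at the origin on the work surface. World frame = base frame: x ahead of the robot, y to its left, z up, the work surface at z = 0. Lengths are in m, angles in degrees, forces in N, time in s.
With the tool pointing down it reaches from about 0.325 to 0.875 m from the base axis. Payload 4.4 kg.
Tool frame: the origin (TCP) lies at the very end of the fingers, on their centre line; the grasp point (between the pads) lies 19 mm behind it (ctrl.grip_depth is the distance from the TCP to the grasp point, in m); z points along the fingers, y is the line along which they close (so a half turn about z gives the same grasp; the last joint's range is limited). The gripper opens to 85 mm and grips with 20 to 120 N. Pads are 22 mm wide; open, the fingers measure 114 mm over their backs; the gripper's body (76 mm by 85 mm) begins 54 mm behind the grasp point. The pads swing forward as they close: fully open they stand 13 mm farther back than shut.
Start: joints at [62.538, 11.837, 88.321, -0, 79.842, -8.623], TCP at [0.186, 0.544, 0.231] pointing down, gripper open.
Joint ranges: [-156.59, 156.59], [-49.26, 127.26], [12.9, 141.05], [-63.56, 243.56], [4.71, 150.69], [-161.64, 161.64]. Speed limits (degrees/s): [159.86, 159.86, 180, 180, 180, 180].

### API

Orientations are given as [roll, pitch, yaw] about the fixed x, y, z axes, in that order (R = Rz(yaw) Ry(pitch) Rx(roll)).
In Python, from cell import sensors, snapshot, calibration, ctrl gives the robot as it stands.
- The arm moves only by the tool send_rows, never from a script. Its argument "deltas" is a list of rows, each a list of 5 numbers: the closure in counts, from 0 (fully open) to 255 (shut), then the shift along the tool's x, y, z in mm, then the turn about the tool's z in degrees. In form: [[grip, x, y, z, twist], ...]. A call has 1 to 12 rows; each row is the pose to reach, as a shift and turn from the pose commanded when the call began, along the tool's axes at that moment; what a row does not reach only later rows make up. A row lasts 1/12 s, in which the tool goes at most 41.7 mm and 7.16 degrees, less where a joint would pass 70% of its speed; a pose out of reach is approached as far as the arm can. A call with a gripper value outside its range is refused whole. The fingers move at their own pace and stop on an object; "newtons" is the grip in N (left out, the last holds). Time passes only in rows, so rows that repeat a pose let the fingers close. It gives the time, the measured TCP pose, the force, the opening and the grip force at its end, in the units of the state.
- sensors.sense(): the state, without advancing time (a new reading comes with each control period).
- snapshot(name): name is "side" or "top"; returns the picture (400x640x3 uint8, blue, green, red); there is no depth.
- calibration(name): a dict with "vfov" (degrees; the focal length in pixels is half the picture's height over the tangent of half this angle, whatever the lens; pixels are square), "cx", "cy" (the principal point, pixels), "dist_coeffs" ([k1, k2, p1, p2, k3] as OpenCV has them; the pictures are not rectified), "R" (3x3) and "t" (3): a world point X has camera coordinates R X + t. Camera axes: x right, y down, z forward; pixel columns grow to the right and rows downward; lengths in m; the calibration is good to about 2 mm. A picture is of the moment at which its call begins. calibration takes no time and is no camera call.
- ctrl.hand_in(): hands the job in; it is judged then, once.
The state is a dict: "time": time; "q": joint angles; "qvel": joint speeds; "effort": joint torques, N m; "ee_pos": TCP position; "eef_rot": TCP orientation; "wrist_force": force on the tool from outside, world axes, zero at the start; "ft_torque": the same for the moment, N m; "width": finger opening in m; "gripper_force": force on a finger pad.
Only numpy, scipy, OpenCV 4.12 (cv2) and the standard library are available. Lean on these libraries where they do the work, as an engineer would, in place of code of your own. Each camera call takes 0.05 s, during which the arm holds its last target. There are 200 camera calls.

## Working session

There is one attempt and no reset: what is moved stays moved. The work goes in short steps, Python scripts to look and compute and a tool call to move; the robot and the scene stay as the last step left them, time stands still between calls to the robot, and variables do not carry over. Pictures are saved under pics/ and viewed, at most 14 in all, crops included, and the job is handed in when it is done.

Besides the shell and the picture viewer there is one more tool, called after "Call:" by a JSON object that holds its "fn" and its "kwargs". send_rows: Moves the arm, as the interface text tells. Its arguments: {"type":"object","properties":{"deltas":{"type":"array","items":{"type":"array","items":{"type":"number"}}},"newtons":{"type":"number"}},"required":["deltas"]}

```bash
mkdir -p pics; ls
cat > h.py <<'E'
import numpy as np, cv2
from cell import sensors, snapshot, calibration, ctrl
def K(c):
    f=200/np.tan(np.radians(c['vfov'])/2); return np.array([[f,0,c['cx']],[0,f,c['cy']],[0,0,1.]])
def px2w(name,uv,z):
    c=calibration(name);R=np.array(c['R']);t=np.array(c['t'])
    p=cv2.undistortPoints(np.array(uv,float).reshape(-1,1,2),K(c),np.array(c['dist_coeffs'],float)).reshape(-1,2)
    d=np.c_[p,np.ones(len(p))]@R; o=-R.T@t
    zz=np.broadcast_to(z,len(p)); return o+d*((zz-o[2])/d[:,2])[:,None]
def w2px(name,X):
    c=calibration(name);R=np.array(c['R']);r,_=cv2.Rodrigues(R)
    return cv2.projectPoints(np.array(X,float).reshape(-1,1,3),r,np.array(c['t'],float),K(c),np.array(c['dist_coeffs'],float))[0].reshape(-1,2)
def st():
    s=sensors.sense(); print(s['time'],np.round(s['ee_pos'],4),np.round(s['eef_rot'],2),np.round(s['wrist_force'],1),round(s['width'],4),s['gripper_force'])
E
python3 - <<'E'
from h import *
st()
for n in('side','top'):
    cv2.imwrite(f'pics/{n}0.png',cv2.resize(snapshot(n),(800,500),interpolation=cv2.INTER_CUBIC)); c=calibration(n); R=np.array(c['R']); print(n,c['vfov'],-R.T@np.array(c['t']),R[2],c['dist_coeffs'])
E
```

```text
pics
0.0 [0.1853 0.5435 0.2301] [-1.7987e+02 -2.0000e-02  1.6116e+02] [0.1 0.2 0.2] 0.0853 0.0
side 44.8116313428804 [ 0.12731349 -1.19599848  1.03570795] [ 0.24734289  0.75430344 -0.60815114] [0.04950489 0.         0.         0.         0.        ]
top 50.197261079041006 [ 0.41137154 -0.07953554  1.36166269] [ 0.06229008 -0.0036178  -0.99805153] [-0.01388561  0.          0.          0.          0.        ]
```

View pics/top0.png

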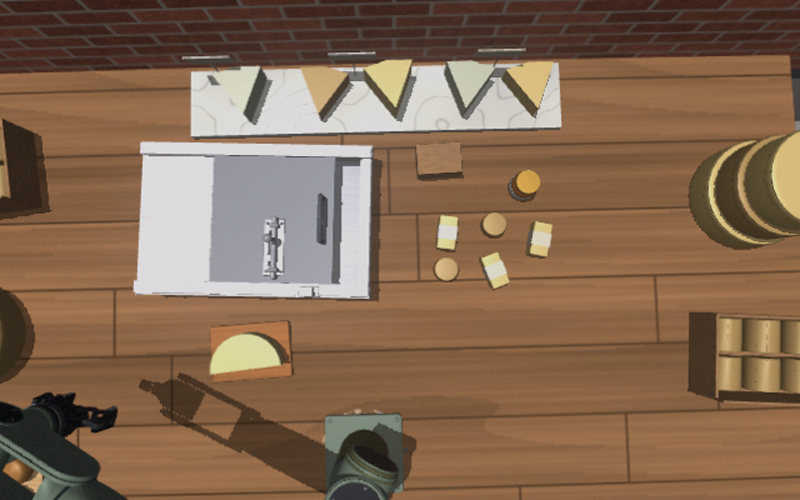

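View pics/side0.png

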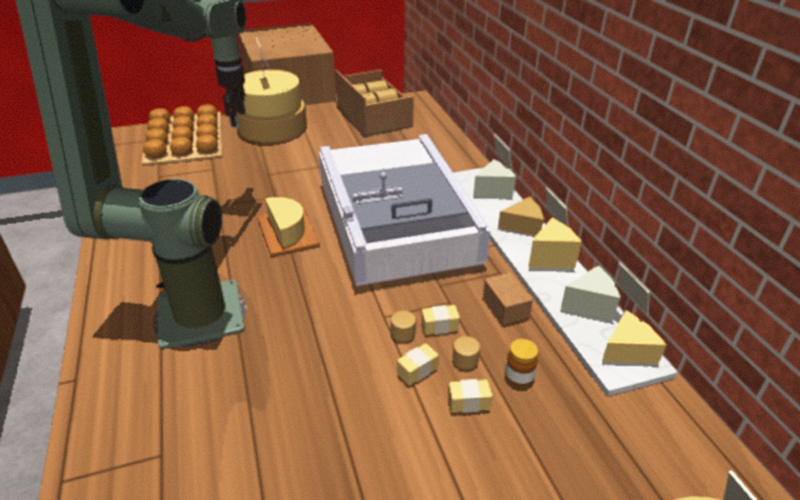

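The top view shows the chest at about (255,220) with the lid partly open, and the handle looks upright. Three blocks are at (448,232), (540,239) and (495,270), and two truckles at (494,224) and (446,269). I'll enlarge this.

Run:
```python
from h import *
im=snapshot('top')
a=cv2.resize(im[105:250,320:465],(580,580),interpolation=cv2.INTER_CUBIC); cv2.imwrite('pics/t1.png',a)
a=cv2.resize(im[105:245,100:310],(798,532),interpolation=cv2.INTER_CUBIC); cv2.imwrite('pics/t2.png',a)
```

```text
(no output)
```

View pics/t1.png

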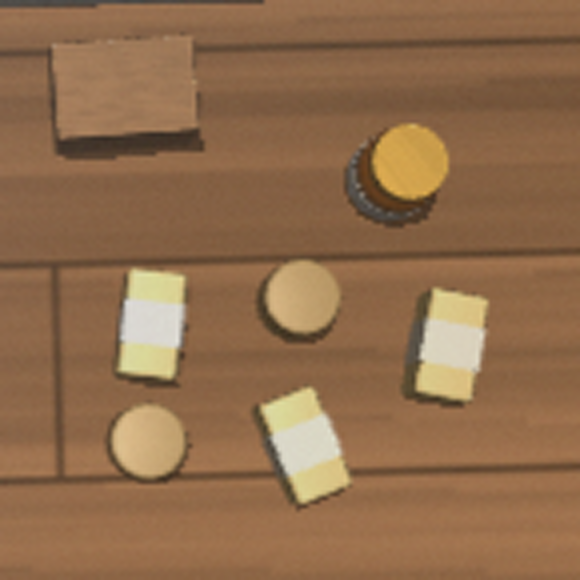

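View pics/t2.png

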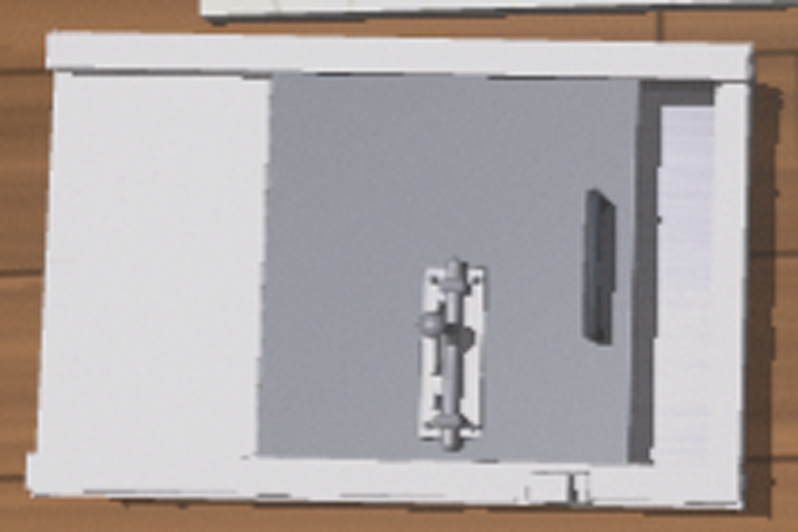

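Run:
```python
from h import *
c1=lambda p:(np.array(p,float)+.5)/4-.5+[320,105]
c2=lambda p:(np.array(p,float)+.5)/3.8-.5+[100,105]
P=lambda n,p,z,c:print(n,np.round(px2w('top',c(p),z)*1000,1)[:,:2].tolist())
for n,p in dict(A=[(130,269),(187,275),(176,382),(117,376)],C=[(434,289),(488,297),(470,404),(416,396)],B=[(260,407),(312,388),(350,485),(300,505)]).items():
    w=px2w('top',c1(p),.046)[:,:2]*1000; d=(w[0]+w[1]-w[2]-w[3])/2; print(n,w.mean(0).round(1),np.linalg.norm(d).round(1),'ang',np.degrees(np.arctan2(d[1],d[0])).round(1),np.linalg.norm(w[0]-w[1]).round())
P('tr',[(302,297),(149,440)],.048,c1)
P('jar',[(410,162)],.085,c1);P('carton',[(52,45),(193,37),(199,130),(62,137)],.06,c1)
P('chest',[(48,32),(752,45),(742,505),(28,490)],.135,c2)
P('keeper',[(560,487)],.15,c2);P('pull',[(592,190),(602,343)],.171,c2);P('rod',[(454,262),(448,447)],.149,c2)
P('lidR',[(640,80),(628,462)],.13,c2);P('lidL',[(271,75),(258,458)],.13,c2)
P('knob up',[(432,323)],.193,c2);P('stem/rod',[(452,332)],.149,c2)
```

```text
A [ 544.2 -221.8] 83.8 ang -8.1 44.0
C [ 522.3 -453.4] 84.6 ang -11.9 42.0
B [ 447.9 -336.9] 80.7 ang 19.8 43.0
tr [[563.3, -338.0], [455.5, -216.1]]
jar [[659.8, -416.3]]
carton [[762.6, -149.2], [766.4, -258.6], [693.3, -260.8], [690.3, -155.0]]
chest [[766.8, 498.9], [743.0, -42.8], [391.3, -27.6], [415.4, 511.9]]
keeper [[408.1, 107.1]]
pull [[627.1, 77.0], [513.2, 71.4]]
rod [[578.9, 184.5], [440.0, 190.5]]
lidR [[719.1, 44.1], [425.8, 58.3]]
lidL [[730.1, 328.4], [435.5, 339.1]]
knob up [[528.8, 191.3]]
stem/rod [[526.1, 186.6]]
```

Call:
{"fn": "send_rows", "kwargs": {"deltas": [[255,0,0,-40,0],[255,-100,-68,-40,0],[255,-130,-88,-40,0],[255,-160,-108,-40,0],[255,-190,-128,-40,0],[255,-220,-148,-40,0],[255,-250,-168,-40,0],[255,-280,-189,-40,0],[255,-310,-209,-40,0],[255,-340,-229,-40,0],[255,-370,-249,-40,0],[255,-400,-269,-40,0]], "newtons": 40}}

```text
time: 1.15
ee_pos: [0.4636, 0.1774, 0.2711]
eef_rot: [180.0, -0.0, 161.2]
wrist_force: [0.9, 0.7, 0.3]
width: -0.0001
gripper_force: 0.0
```

Call:
{"fn": "send_rows", "kwargs": {"deltas": [[255,-30,-20,0,-4],[255,-60,-40,0,-8],[255,-90,-60,0,-12],[255,-126,-85,0,-16.3],[255,-126,-85,0,-16.3],[255,-126,-85,0,-16.3]]}}

```text
time: 1.65
ee_pos: [0.5554, 0.0561, 0.2705]
eef_rot: [180.0, -0.1, 177.2]
wrist_force: [-0.1, -0.6, 1.3]
width: -0.0002
gripper_force: 0.0
```

```bash
python3 -c "
from h import *
st()"
```

```text
1.65 [0.5554 0.0561 0.2705] [ 1.800e+02 -8.000e-02  1.772e+02] [-0.1 -0.6  1.3] -0.0002 0.0
```

Call:
{"fn": "send_rows", "kwargs": {"deltas": [[255,0,0,0,0],[255,0,0,40,0],[255,0,0,80,0],[255,0,0,110,0],[255,0,0,120,0],[255,0,0,120,0]]}}

```text
time: 2.15
ee_pos: [0.5513, 0.0597, 0.148]
eef_rot: [180.0, -0.4, 177.6]
wrist_force: [-0.5, 0.3, -0.0]
width: 0.0002
gripper_force: 0.0
```

Call:
{"fn": "send_rows", "kwargs": {"deltas": [[255,0,10,0,0],[255,0,24,0,0],[255,0,40,0,0],[255,0,56,0,0],[255,0,72,0,0],[255,0,88,0,0],[255,0,104,0,0],[255,0,120,0,0],[255,0,136,0,0],[255,0,152,0,0],[255,0,168,0,0],[255,0,180,0,0]]}}

```text
time: 3.15
ee_pos: [0.5634, 0.2329, 0.1542]
eef_rot: [-179.1, 0.1, 177.6]
wrist_force: [-4.0, -41.4, 10.1]
width: -0.0003
gripper_force: 21.7
```

Call:
{"fn": "send_rows", "kwargs": {"deltas": [[255,0,3,0,0],[255,0,6,0,0],[255,0,6,0,0]]}}

```text
time: 3.4
ee_pos: [0.5634, 0.2326, 0.1543]
eef_rot: [-178.6, -0.0, 177.5]
wrist_force: [-4.9, -34.3, 8.8]
width: -0.0006
gripper_force: 17.1
```

Run:
```python
from h import *
st()
im=snapshot('top'); np.save('top_open.npy',im)
cv2.imwrite('pics/t3.png',cv2.resize(im[95:255,90:330],(800,533),interpolation=cv2.INTER_CUBIC))
```

```text
3.4 [0.5634 0.2326 0.1543] [-1.7861e+02 -2.0000e-02  1.7747e+02] [ -4.9 -34.3   8.8] -0.0006 17.101088762283325
```

View pics/t3.png

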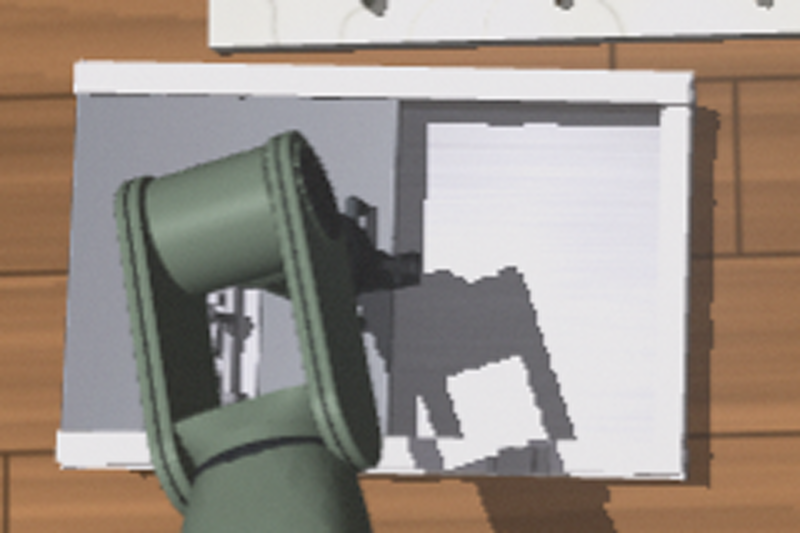

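The lid is against its open stop: its right edge is at x≈395 in the crop and the mouth is clear. I'll retreat and lift.

Call:
{"fn": "send_rows", "kwargs": {"deltas": [[255,0,-10,0,0],[255,0,-20,0,0],[200,0,-20,-40,0],[100,0,-20,-75,0],[0,0,-60,-75,0],[0,0,-100,-75,0],[0,0,-140,-75,0],[0,0,-180,-75,0],[0,0,-220,-75,0],[0,0,-255,-75,0],[0,0,-255,-75,0],[0,0,-255,-75,0]]}}

```text
time: 4.45
ee_pos: [0.5529, -0.0118, 0.2286]
eef_rot: [180.0, 0.3, 177.3]
wrist_force: [-0.2, 0.9, -0.1]
width: 0.0853
gripper_force: 0.0
```

Call:
{"fn": "send_rows", "kwargs": {"deltas": [[0,0,0,0,0],[0,0,0,0,0],[0,0,0,0,0]]}}

```text
time: 4.7
ee_pos: [0.5521, -0.0091, 0.2268]
eef_rot: [180.0, 0.1, 177.6]
wrist_force: [0.4, 0.6, 0.4]
width: 0.0854
gripper_force: 0.0
```

```bash
cat >> h.py <<'E'
def go(x,y,yaw=None,z=None):
    "shift in tool axes (mm, deg) from the measured pose to world x,y mm"
    s=sensors.sense(); p=np.array(s['ee_pos'])*1000; a=s['eef_rot'][2]; r=np.radians(a)
    d=np.array([x,y])-p[:2]; st()
    print('dx %.1f dy %.1f dz %s tw %s'%(d@[np.cos(r),np.sin(r)],d@[np.sin(r),-np.cos(r)],None if z is None else round(p[2]-z,1),None if yaw is None else round((a-yaw+180)%360-180,1)))
E
python3 - <<'E'
from h import *
go(544.2,-221.8,172,8)
a=snapshot('top'); np.save('now.npy',a); b=np.load('top_open.npy')
d=cv2.absdiff(a,b).max(2)[165:245,330:465]; print((d>40).sum(),np.argwhere(d>40).mean(0)+[165,330] if (d>40).any() else '')
E
```

```text
4.7 [ 0.5521 -0.0091  0.2268] [1.7998e+02 6.0000e-02 1.7760e+02] [0.4 0.6 0.4] 0.0854 0.0
dx -1.0 dy -212.8 dz 218.8 tw 5.6
435 [213.22528736 333.60229885]
```

Call:
{"fn": "send_rows", "kwargs": {"deltas": [[0,0,-35,0,2],[0,0,-75,0,5.6],[0,-1,-115,0,5.6],[0,-1,-150,20,5.6],[0,-1,-185,60,5.6],[0,-1,-213,100,5.6],[0,-1,-213,130,5.6],[0,-1,-213,150,5.6],[0,-1,-213,150,5.6],[0,-1,-213,150,5.6],[0,-1,-213,150,5.6]]}}

```text
time: 5.67
ee_pos: [0.5449, -0.2234, 0.0781]
eef_rot: [-179.9, 0.2, 171.9]
wrist_force: [-0.6, 0.6, 0.2]
width: 0.0854
gripper_force: 0.0
```

Run:
```python
from h import *
go(544.2,-221.8,172,8)
```

```text
5.6667 [ 0.5449 -0.2234  0.0781] [-1.7995e+02  1.6000e-01  1.7194e+02] [-0.6  0.6  0.2] 0.0854 0.0
dx 1.0 dy 1.5 dz 70.1 tw -0.1
```

Call:
{"fn": "send_rows", "kwargs": {"deltas": [[0,0,1,25,0],[0,0,1,50,0],[0,0,1,68,0],[0,0,1,68,0],[255,0,1,68,0],[255,0,1,68,0],[255,0,1,68,0],[255,0,1,68,0],[255,0,1,68,0],[255,0,1,60,0],[255,0,1,40,0],[255,0,1,20,0]]}}

```text
time: 6.67
ee_pos: [0.5421, -0.222, 0.0562]
eef_rot: [179.9, -0.2, 171.9]
wrist_force: [0.4, -0.5, -1.3]
width: 0.0456
gripper_force: 42.3
```

Call:
{"fn": "send_rows", "kwargs": {"deltas": [[255,0,0,-30,0],[255,0,0,-60,0],[255,0,0,-90,0],[255,0,0,-120,0],[255,0,0,-142,0],[255,0,0,-142,0],[255,0,0,-142,0]]}}

```text
time: 7.25
ee_pos: [0.5442, -0.2232, 0.2003]
eef_rot: [-179.9, 0.2, 171.9]
wrist_force: [0.1, -0.2, -3.0]
width: 0.0457
gripper_force: 42.5
```

```bash
cat >> h.py <<'E'
def ch(x,y): # chest frame mm -> world mm
    r=np.radians(-2.5); return 579.1+np.cos(r)*x-np.sin(r)*y, 235.1+np.sin(r)*x+np.cos(r)*y
E
python3 - <<'E'
from h import *
go(*ch(98,-190),177.5,78)
E
```

```text
7.25 [ 0.5442 -0.2232  0.2003] [-179.9     0.21  171.86] [ 0.1 -0.2 -3. ] 0.0457 42.466201186180115
dx -85.9 dy 279.2 dz 122.3 tw -5.6
```

Call:
{"fn": "send_rows", "kwargs": {"deltas": [[255,-8,26,0,-1],[255,-16,54,0,-2],[255,-25,82,0,-3],[255,-34,110,0,-4],[255,-42,138,0,-5],[255,-50,166,0,-5.6],[255,-60,194,0,-5.6],[255,-68,222,0,-5.6],[255,-76,250,0,-5.6],[255,-84,279,0,-5.6],[255,-84,279,0,-5.6],[255,-84,279,0,-5.6]]}}

```text
time: 8.25
ee_pos: [0.6645, 0.0434, 0.1949]
eef_rot: [-180.0, -0.3, 177.6]
wrist_force: [0.3, -0.2, -2.1]
width: 0.0453
gripper_force: 42.3
```

Call:
{"fn": "send_rows", "kwargs": {"deltas": [[255,0,0,0,0],[255,0,0,0,0]]}}

```text
time: 8.42
ee_pos: [0.6649, 0.0407, 0.1966]
eef_rot: [-180.0, -0.2, 177.4]
wrist_force: [-0.7, 0.3, -2.7]
width: 0.0456
gripper_force: 42.3
```

Run:
```python
from h import *
go(*ch(96,-190),177.5,78)
```

```text
8.4167 [0.6649 0.0407 0.1966] [-179.97   -0.18  177.4 ] [-0.7  0.3 -2.7] 0.0456 42.3149049282074
dx -1.8 dy 0.5 dz 118.6 tw -0.1
```

Call:
{"fn": "send_rows", "kwargs": {"deltas": [[255,-1,0,30,0],[255,-1,0,60,0],[255,-1,0,85,0],[255,-1,0,105,0],[255,-1,0,114,0],[255,-1,0,119,0],[255,-1,0,120,0],[255,-1,0,120,0],[60,-1,0,120,0],[60,-1,0,120,0],[60,-1,0,120,0],[60,-1,0,110,0]]}}

```text
time: 9.42
ee_pos: [0.6661, 0.0417, 0.0877]
eef_rot: [180.0, -0.1, 177.5]
wrist_force: [-0.6, 0.5, -0.9]
width: 0.0654
gripper_force: 0.0
```

Call:
{"fn": "send_rows", "kwargs": {"deltas": [[60,0,0,-30,0],[60,0,0,-70,0],[60,0,0,-110,0],[0,0,-40,-115,0],[0,0,-80,-115,0],[0,0,-115,-115,0],[0,0,-150,-115,0],[0,0,-190,-115,0],[0,0,-230,-115,0],[0,0,-230,-115,0],[0,0,-230,-115,0]]}}

```text
time: 10.33
ee_pos: [0.6568, -0.191, 0.2046]
eef_rot: [-180.0, 0.1, 177.2]
wrist_force: [1.2, 0.6, 0.1]
width: 0.0856
gripper_force: 0.0
```

```bash
cat >> h.py <<'E'
def chk():
    a=snapshot('top'); b=np.load('top_open.npy'); d=(cv2.absdiff(a,b).max(2)>40)
    for n,p in dict(A=(544,-222,46),C=(522.3,-453.4,46),B=(447.9,-336.9,46),t1=(563.3,-338,48),t2=(455.5,-216,48)).items():
        u,v=w2px('top',np.array(p)/1000)[0].round().astype(int); print(n,u,v,d[v-14:v+15,u-14:u+15].sum(),end=' ; ')
    return a
E
python3 - <<'E'
from h import *
a=chk();go(448,-336.9,200,8);go(455.5,-216.1,177.5,8)
cv2.imwrite('pics/t4.png',cv2.resize(a[95:255,90:480],(800,328),interpolation=cv2.INTER_CUBIC))
E
```

```text
A 358 186 615 ; C 433 191 0 ; B 396 216 0 ; t1 395 179 228 ; t2 357 215 705 ; 10.3833 [ 0.657  -0.189   0.2044] [1.7999e+02 8.0000e-02 1.7735e+02] [ 0.4  0.8 -0.3] 0.0855 0.0
dx 201.9 dy -157.4 dz 196.4 tw -22.6
10.3833 [ 0.657  -0.189   0.2044] [1.7999e+02 8.0000e-02 1.7735e+02] [ 0.4  0.8 -0.3] 0.0855 0.0
dx 200.0 dy -36.3 dz 196.4 tw -0.1
```

View pics/t4.png

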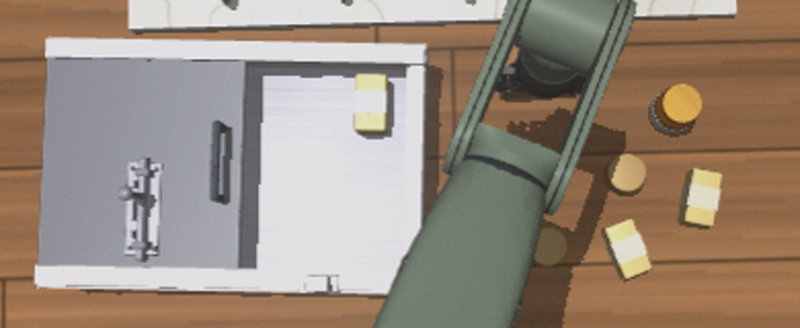

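Block A lies in the chest's rear right, at (370,102) in the crop. Truckle 2 is unmoved at (550,245), so it comes next.

Call:
{"fn": "send_rows", "kwargs": {"deltas": [[0,35,-6,0,0],[0,70,-12,0,0],[0,105,-18,0,0],[0,140,-26,20,0],[0,170,-32,50,0],[0,200,-36,80,0],[0,200,-36,110,0],[0,200,-36,125,0],[0,200,-36,125,0],[0,200,-36,125,0],[0,200,-36,125,0]]}}

```text
time: 11.3
ee_pos: [0.4574, -0.2153, 0.0801]
eef_rot: [-179.9, 0.2, 177.6]
wrist_force: [0.4, -0.5, -0.3]
width: 0.0858
gripper_force: 0.0
```

Run:
```python
from h import *
go(455.5,-216.1,177.5,9)
```

```text
11.3 [ 0.4574 -0.2153  0.0801] [-1.7990e+02  1.7000e-01  1.7757e+02] [ 0.4 -0.5 -0.3] 0.0858 0.0
dx 1.9 dy -0.9 dz 71.1 tw 0.1
```

Call:
{"fn": "send_rows", "kwargs": {"deltas": [[0,1,-1,25,0],[0,1,-1,50,0],[0,1,-1,69,0],[0,1,-1,69,0],[255,1,-1,69,0],[255,1,-1,69,0],[255,1,-1,69,0],[255,1,-1,69,0],[255,1,-1,69,0],[255,1,-1,60,0],[255,1,-1,40,0],[255,1,-1,20,0]]}}

```text
time: 12.3
ee_pos: [0.4534, -0.2156, 0.0587]
eef_rot: [179.9, -0.1, 177.5]
wrist_force: [0.1, -0.8, -1.0]
width: 0.059
gripper_force: 43.7
```

Call:
{"fn": "send_rows", "kwargs": {"deltas": [[255,0,0,-30,0],[255,0,0,-60,0],[255,0,0,-90,0],[255,0,0,-120,0],[255,0,0,-142,0],[255,0,0,-142,0]]}}

```text
time: 12.8
ee_pos: [0.4575, -0.2184, 0.207]
eef_rot: [-179.6, 0.6, 177.5]
wrist_force: [-0.1, -0.6, -1.4]
width: 0.0591
gripper_force: 43.8
```

Call:
{"fn": "send_rows", "kwargs": {"deltas": [[255,-3,30,0,0],[255,-6,65,0,0],[255,-9,100,0,0],[255,-12,135,0,0],[255,-16,170,0,0],[255,-19,205,0,0],[255,-22,240,0,0],[255,-25,275,0,0],[255,-28,310,0,0],[255,-31,345,0,0],[255,-34,376,0,0],[255,-34,376,0,0]]}}

```text
time: 13.8
ee_pos: [0.5042, 0.1629, 0.1993]
eef_rot: [179.8, -0.1, 177.8]
wrist_force: [-0.8, -1.0, -2.2]
width: 0.0587
gripper_force: 44.0
```

Call:
{"fn": "send_rows", "kwargs": {"deltas": [[255,0,0,0,0],[255,0,0,0,0]]}}

```text
time: 13.97
ee_pos: [0.5041, 0.1575, 0.1992]
eef_rot: [-179.9, -0.1, 177.5]
wrist_force: [0.3, -0.2, -1.7]
width: 0.0589
gripper_force: 44.0
```

Run:
```python
from h import *
go(*ch(-70,-80),177.5,78)
```

```text
13.9667 [0.5041 0.1575 0.1992] [-1.7993e+02 -1.2000e-01  1.7750e+02] [ 0.3 -0.2 -1.7] 0.0589 43.9834190485999
dx -1.6 dy 0.7 dz 121.2 tw -0.0
```

Call:
{"fn": "send_rows", "kwargs": {"deltas": [[255,0,0,30,0],[255,0,0,60,0],[255,0,0,85,0],[255,0,0,105,0],[255,0,0,114,0],[255,0,0,120,0],[255,0,0,122,0],[255,0,0,122,0],[40,0,0,122,0],[40,0,0,122,0],[40,0,0,122,0],[40,0,0,110,0]]}}

```text
time: 14.97
ee_pos: [0.5037, 0.1578, 0.0895]
eef_rot: [-180.0, -0.2, 177.5]
wrist_force: [-0.9, -0.1, -0.4]
width: 0.0722
gripper_force: 0.0
```

Call:
{"fn": "send_rows", "kwargs": {"deltas": [[40,0,0,-30,0],[40,0,0,-70,0],[40,0,0,-110,0],[0,0,-35,-115,0],[0,0,-70,-115,0],[0,0,-105,-115,0],[0,0,-140,-115,0],[0,0,-175,-115,0],[0,0,-210,-115,0],[0,0,-245,-115,0],[0,0,-280,-115,0],[0,0,-310,-115,0]]}}

```text
time: 15.97
ee_pos: [0.4914, -0.1541, 0.2071]
eef_rot: [-179.9, 0.1, 177.4]
wrist_force: [1.0, 0.3, -0.1]
width: 0.0854
gripper_force: 0.0
```

Call:
{"fn": "send_rows", "kwargs": {"deltas": [[0,0,0,0,0],[0,0,0,0,0]]}}

```text
time: 16.13
ee_pos: [0.4916, -0.1533, 0.2067]
eef_rot: [-180.0, 0.1, 177.3]
wrist_force: [-0.7, 0.6, 0.3]
width: 0.0855
gripper_force: 0.0
```

Run:
```python
from h import *
a=chk();go(563.3,-338,177.5,9)
cv2.imwrite('pics/t5.png',cv2.resize(a[95:255,90:480],(800,328),interpolation=cv2.INTER_CUBIC))
```

```text
A 358 186 689 ; C 433 191 0 ; B 396 216 41 ; t1 395 179 39 ; t2 357 215 760 ; 16.1833 [ 0.4915 -0.1521  0.2063] [1.7999e+02 7.0000e-02 1.7738e+02] [-0.1  0.5 -0.2] 0.0859 0.0
dx -80.2 dy -182.5 dz 197.3 tw -0.1
```

View pics/t5.png

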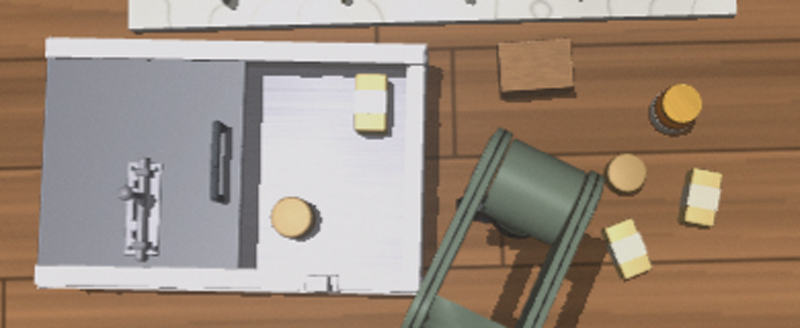

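Truckle 2 is in the chest at (293,217). Truckle 1 is still at (627,173), so I'll take it now.

Call:
{"fn": "send_rows", "kwargs": {"deltas": [[0,-16,-36,0,0],[0,-32,-72,0,0],[0,-48,-108,0,0],[0,-64,-144,20,0],[0,-80,-182,50,0],[0,-80,-182,85,0],[0,-80,-182,115,0],[0,-80,-182,125,0],[0,-80,-182,125,0],[0,-80,-182,125,0]]}}

```text
time: 17.02
ee_pos: [0.5639, -0.3357, 0.081]
eef_rot: [180.0, 0.0, 177.6]
wrist_force: [0.2, -0.5, 0.4]
width: 0.0855
gripper_force: 0.0
```

Run:
```python
from h import *
go(563.3,-338,177.5,9)
print(ch(70,-80))
```

```text
17.0167 [ 0.5639 -0.3357  0.081 ] [179.99   0.   177.57] [ 0.2 -0.5  0.4] 0.0855 0.0
dx 0.5 dy -2.3 dz 72.0 tw 0.1
(np.float64(645.5438245215031), np.float64(152.12278515787784))
```

Call:
{"fn": "send_rows", "kwargs": {"deltas": [[0,0,-2,25,0],[0,0,-2,50,0],[0,0,-2,70,0],[0,0,-2,70,0],[255,0,-2,70,0],[255,0,-2,70,0],[255,0,-2,70,0],[255,0,-2,70,0],[255,0,-2,70,0],[255,0,-2,60,0],[255,0,-2,40,0],[255,0,-2,20,0]]}}

```text
time: 18.02
ee_pos: [0.5621, -0.3384, 0.0603]
eef_rot: [179.9, -0.1, 177.5]
wrist_force: [0.9, -0.6, -1.9]
width: 0.0584
gripper_force: 44.0
```

Call:
{"fn": "send_rows", "kwargs": {"deltas": [[255,0,0,-30,0],[255,0,0,-60,0],[255,0,0,-90,0],[255,0,0,-120,0],[255,0,0,-142,0],[255,0,0,-142,0],[255,-4,30,-142,0],[255,-8,65,-142,0],[255,-12,100,-142,0],[255,-16,135,-142,0],[255,-20,165,-142,0],[255,-24,193,-142,0]]}}

```text
time: 19.02
ee_pos: [0.5946, -0.145, 0.2007]
eef_rot: [179.9, -0.1, 177.5]
wrist_force: [0.8, 0.3, -1.4]
width: 0.0586
gripper_force: 44.1
```

Call:
{"fn": "send_rows", "kwargs": {"deltas": [[255,-4,35,0,0],[255,-8,70,0,0],[255,-12,105,0,0],[255,-16,140,0,0],[255,-20,175,0,0],[255,-24,210,0,0],[255,-28,240,0,0],[255,-32,270,0,0],[255,-36,300,0,0],[255,-36,300,0,0],[255,-36,300,0,0],[255,-36,300,0,0]]}}

```text
time: 20.02
ee_pos: [0.644, 0.1503, 0.2009]
eef_rot: [-179.9, -0.1, 177.5]
wrist_force: [-0.5, 0.0, -1.9]
width: 0.0584
gripper_force: 44.2
```

Run:
```python
from h import *
go(*ch(70,-80),177.5,78)
```

```text
20.0167 [0.644  0.1503 0.2009] [-1.7993e+02 -1.4000e-01  1.7748e+02] [-0.5  0.  -1.9] 0.0584 44.168562407667196
dx -1.5 dy 1.9 dz 122.9 tw -0.0
```

Call:
{"fn": "send_rows", "kwargs": {"deltas": [[255,0,1,30,0],[255,0,1,60,0],[255,0,1,85,0],[255,0,1,105,0],[255,0,1,114,0],[255,0,1,121,0],[255,0,1,123,0],[255,0,1,123,0],[40,0,1,123,0],[40,0,1,123,0],[40,0,1,123,0],[40,0,1,110,0]]}}

```text
time: 21.02
ee_pos: [0.6434, 0.1516, 0.0909]
eef_rot: [-180.0, -0.2, 177.5]
wrist_force: [0.2, -0.2, -0.6]
width: 0.072
gripper_force: 0.0
```

Call:
{"fn": "send_rows", "kwargs": {"deltas": [[40,0,0,-30,0],[40,0,0,-70,0],[40,0,0,-110,0],[0,10,-35,-115,0],[0,20,-70,-115,0],[0,30,-105,-115,-3],[0,40,-140,-115,-7],[0,50,-175,-115,-11],[0,60,-210,-115,-15],[0,70,-245,-115,-19],[0,85,-280,-115,-22.5],[0,100,-310,-115,-22.5]]}}

```text
time: 22.02
ee_pos: [0.531, -0.1558, 0.2093]
eef_rot: [-179.9, 0.1, -159.9]
wrist_force: [0.9, -0.4, -0.6]
width: 0.0853
gripper_force: 0.0
```

Call:
{"fn": "send_rows", "kwargs": {"deltas": [[0,0,0,0,0],[0,0,0,0,0]]}}

```text
time: 22.18
ee_pos: [0.5312, -0.1551, 0.209]
eef_rot: [-179.9, 0.1, -160.2]
wrist_force: [0.3, 0.3, -0.1]
width: 0.0851
gripper_force: 0.0
```

Run:
```python
from h import *
a=chk();go(447.9,-337,199.8,9)
```

```text
A 358 186 731 ; C 433 191 0 ; B 396 216 29 ; t1 395 179 319 ; t2 357 215 700 ; 22.2333 [ 0.5317 -0.154   0.2087] [-1.7994e+02  1.1000e-01 -1.6013e+02] [-0.1 -0.3 -0.4] 0.0856 0.0
dx 141.0 dy -143.7 dz 199.7 tw 0.1
```

Call:
{"fn": "send_rows", "kwargs": {"deltas": [[0,25,-25,0,0],[0,50,-51,0,0],[0,75,-77,0,0],[0,100,-102,20,0],[0,125,-128,50,0],[0,141,-144,85,0],[0,141,-144,115,0],[0,141,-144,125,0],[0,141,-144,125,0],[0,141,-144,125,0],[0,141,-144,125,0]]}}

```text
time: 23.15
ee_pos: [0.4503, -0.3371, 0.0847]
eef_rot: [-179.8, 0.1, -159.9]
wrist_force: [0.5, 0.3, 0.9]
width: 0.0853
gripper_force: 0.0
```

Run:
```python
from h import *
go(447.9,-337,199.8,9)
```

```text
23.15 [ 0.4503 -0.3371  0.0847] [-1.7979e+02  1.1000e-01 -1.5990e+02] [0.5 0.3 0.9] 0.0853 0.0
dx 2.2 dy 1.0 dz 75.7 tw 0.3
```

Call:
{"fn": "send_rows", "kwargs": {"deltas": [[0,1,1,25,0],[0,1,1,50,0],[0,1,1,73,0],[0,1,1,73,0],[255,1,1,73,0],[255,1,1,73,0],[255,1,1,73,0],[255,1,1,73,0],[255,1,1,73,0],[255,1,1,60,0],[255,1,1,40,0],[255,1,1,20,0]]}}

```text
time: 24.15
ee_pos: [0.4459, -0.3357, 0.063]
eef_rot: [179.9, -0.1, -160.0]
wrist_force: [0.5, -0.3, -1.0]
width: 0.0454
gripper_force: 41.8
```

Call:
{"fn": "send_rows", "kwargs": {"deltas": [[255,0,0,-30,0],[255,0,0,-60,0],[255,0,0,-90,0],[255,0,0,-120,0],[255,0,0,-142,0],[255,0,0,-142,0],[255,0,0,-142,0]]}}

```text
time: 24.73
ee_pos: [0.4472, -0.3371, 0.2065]
eef_rot: [-179.8, 0.1, -160.0]
wrist_force: [-0.2, 0.4, -1.9]
width: 0.0454
gripper_force: 42.0
```

Call:
{"fn": "send_rows", "kwargs": {"deltas": [[255,-14,32,0,3],[255,-28,64,0,6],[255,-42,96,0,10],[255,-56,128,0,14],[255,-70,160,0,18],[255,-84,192,0,22],[255,-98,224,0,22],[255,-112,256,0,22],[255,-126,288,0,22],[255,-141,320,0,22],[255,-156,354,0,22],[255,-156,354,0,22]]}}

```text
time: 25.73
ee_pos: [0.4701, 0.0555, 0.2019]
eef_rot: [179.8, -0.3, 178.3]
wrist_force: [-0.1, -0.2, -1.7]
width: 0.0453
gripper_force: 42.2
```

Call:
{"fn": "send_rows", "kwargs": {"deltas": [[255,0,0,0,0],[255,0,0,0,0]]}}

```text
time: 25.9
ee_pos: [0.4711, 0.0495, 0.2026]
eef_rot: [-180.0, -0.2, 178.0]
wrist_force: [0.6, -0.7, -1.3]
width: 0.0454
gripper_force: 42.2
```

Run:
```python
from h import *
go(*ch(-98,-190),177.5,78)
```

```text
25.9 [0.4711 0.0495 0.2026] [-179.97   -0.21  178.01] [ 0.6 -0.7 -1.3] 0.0454 42.198527455329895
dx -1.8 dy 0.2 dz 124.6 tw 0.5
```

Call:
{"fn": "send_rows", "kwargs": {"deltas": [[255,-2,0,30,0.5],[255,-2,0,60,0.5],[255,-2,0,85,0.5],[255,-2,0,105,0.5],[255,-2,0,116,0.5],[255,-2,0,122,0.5],[255,-2,0,125,0.5],[255,-2,0,125,0.5],[60,-2,0,125,0.5],[60,-2,0,125,0.5],[60,-2,0,125,0.5],[60,-2,0,110,0.5]]}}

```text
time: 26.9
ee_pos: [0.4728, 0.0496, 0.0931]
eef_rot: [180.0, -0.2, 177.5]
wrist_force: [-0.4, 0.3, -0.5]
width: 0.0653
gripper_force: 0.0
```

Call:
{"fn": "send_rows", "kwargs": {"deltas": [[60,0,0,-30,0],[60,0,0,-70,0],[60,0,0,-110,0],[0,-4,-35,-115,0],[0,-8,-70,-115,0],[0,-12,-105,-115,3],[0,-16,-140,-115,6],[0,-20,-175,-115,9.5],[0,-25,-210,-115,9.5],[0,-30,-245,-115,9.5],[0,-35,-280,-115,9.5],[0,-38,-300,-115,9.5]]}}

```text
time: 27.9
ee_pos: [0.4995, -0.2559, 0.2105]
eef_rot: [-179.9, 0.2, 167.8]
wrist_force: [1.3, -0.8, -0.2]
width: 0.0856
gripper_force: 0.0
```

Call:
{"fn": "send_rows", "kwargs": {"deltas": [[0,0,0,0,0],[0,0,0,0,0]]}}

```text
time: 28.07
ee_pos: [0.4993, -0.2529, 0.2099]
eef_rot: [180.0, 0.1, 167.8]
wrist_force: [-0.4, 1.0, -0.3]
width: 0.0855
gripper_force: 0.0
```

Run:
```python
from h import *
a=chk();go(522.3,-453.4,168,9)
cv2.imwrite('pics/t6.png',cv2.resize(a[95:255,90:480],(800,328),interpolation=cv2.INTER_CUBIC))
```

```text
A 358 186 539 ; C 433 191 316 ; B 396 216 713 ; t1 395 179 698 ; t2 357 215 579 ; 28.1167 [ 0.4991 -0.2517  0.2097] [1.7998e+02 2.0000e-02 1.6793e+02] [-0.4 -0.1 -0.9] 0.085 0.0
dx -64.8 dy -192.4 dz 200.7 tw -0.1
```

View pics/t6.png

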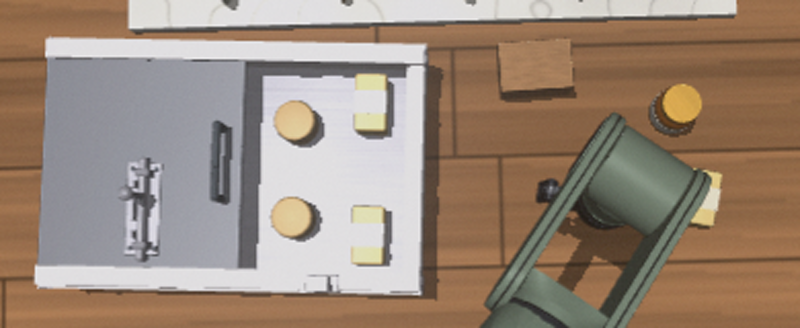

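Four items are in place. Block C's visible edge at (715,197) is unmoved, so I'll go for it.

Call:
{"fn": "send_rows", "kwargs": {"deltas": [[0,-12,-35,0,0],[0,-24,-70,0,0],[0,-36,-105,0,0],[0,-48,-140,20,0],[0,-60,-175,50,0],[0,-65,-192,85,0],[0,-65,-192,115,0],[0,-65,-192,125,0],[0,-65,-192,125,0],[0,-65,-192,125,0],[0,-65,-192,125,0]]}}

```text
time: 29.03
ee_pos: [0.5246, -0.4532, 0.0875]
eef_rot: [-179.9, 0.2, 168.1]
wrist_force: [0.1, 0.7, 1.3]
width: 0.0855
gripper_force: 0.0
```

Run:
```python
from h import *
go(522.3,-453.4,168,9)
print(ch(0,-190))
```

```text
29.0333 [ 0.5246 -0.4532  0.0875] [-179.85    0.22  168.07] [0.1 0.7 1.3] 0.0855 0.0
dx 2.2 dy -0.7 dz 78.5 tw 0.1
(np.float64(570.8123164005862), np.float64(45.28083789944702))
```

Call:
{"fn": "send_rows", "kwargs": {"deltas": [[0,1,0,25,0],[0,1,0,50,0],[0,1,0,76,0],[0,1,0,76,0],[255,1,0,76,0],[255,1,0,76,0],[255,1,0,76,0],[255,1,0,76,0],[255,1,0,76,0],[255,1,0,60,0],[255,1,0,40,0],[255,1,0,20,0]]}}

```text
time: 30.03
ee_pos: [0.521, -0.4524, 0.065]
eef_rot: [179.9, -0.1, 168.0]
wrist_force: [0.5, 1.2, -1.4]
width: 0.0456
gripper_force: 42.3
```

Call:
{"fn": "send_rows", "kwargs": {"deltas": [[255,0,0,-30,0],[255,0,0,-60,0],[255,0,0,-90,0],[255,0,0,-120,0],[255,0,0,-140,0],[255,0,0,-140,0],[255,4,30,-140,0],[255,8,65,-140,0],[255,12,100,-140,0],[255,16,135,-140,0],[255,20,165,-140,0],[255,22,195,-140,0]]}}

```text
time: 31.03
ee_pos: [0.5394, -0.2553, 0.2026]
eef_rot: [179.9, -0.2, 168.0]
wrist_force: [0.4, -0.4, -2.3]
width: 0.0454
gripper_force: 42.4
```

Call:
{"fn": "send_rows", "kwargs": {"deltas": [[255,4,35,0,0],[255,8,70,0,-2],[255,12,105,0,-4],[255,16,140,0,-6],[255,20,175,0,-8],[255,24,210,0,-9.5],[255,28,240,0,-9.5],[255,32,270,0,-9.5],[255,34,303,0,-9.5],[255,34,303,0,-9.5],[255,34,303,0,-9.5],[255,34,303,0,-9.5]]}}

```text
time: 32.03
ee_pos: [0.5698, 0.0456, 0.2032]
eef_rot: [-180.0, -0.1, 177.5]
wrist_force: [-0.1, -0.6, -0.9]
width: 0.0455
gripper_force: 42.3
```

Run:
```python
from h import *
go(*ch(0,-190),177.5,78)
```

```text
32.0333 [0.5698 0.0456 0.2032] [-1.7996e+02 -1.2000e-01  1.7750e+02] [-0.1 -0.6 -0.9] 0.0455 42.27995216846466
dx -1.0 dy -0.2 dz 125.2 tw -0.0
```

Call:
{"fn": "send_rows", "kwargs": {"deltas": [[255,-1,0,30,0],[255,-1,0,60,0],[255,-1,0,85,0],[255,-1,0,105,0],[255,-1,0,116,0],[255,-1,0,122,0],[255,-1,0,125,0],[255,-1,0,125,0],[60,-1,0,125,0],[60,-1,0,125,0],[60,-1,0,125,0],[60,-1,0,110,0]]}}

```text
time: 33.03
ee_pos: [0.57, 0.0458, 0.0928]
eef_rot: [180.0, -0.2, 177.5]
wrist_force: [0.0, 0.4, -0.8]
width: 0.0652
gripper_force: 0.0
```

Call:
{"fn": "send_rows", "kwargs": {"deltas": [[60,0,0,-30,0],[60,0,0,-70,0],[60,0,0,-110,0],[60,0,0,-140,0],[60,0,0,-140,0],[60,0,0,-140,0]]}}

```text
time: 33.53
ee_pos: [0.574, 0.0456, 0.2386]
eef_rot: [-180.0, 0.5, 177.5]
wrist_force: [-0.1, -0.1, -1.1]
width: 0.0657
gripper_force: 0.0
```

Run:
```python
from h import *
a=snapshot('top');go(*ch(0,42),177.5,148)
cv2.imwrite('pics/t7.png',cv2.resize(a[95:255,90:330],(600,400),interpolation=cv2.INTER_CUBIC))
```

```text
33.5833 [0.5723 0.0457 0.2357] [-1.7999e+02  1.7000e-01  1.7748e+02] [-0.2  0.5 -1.1] 0.0652 0.0
dx 1.5 dy 231.5 dz 87.7 tw -0.0
```

View pics/t7.png

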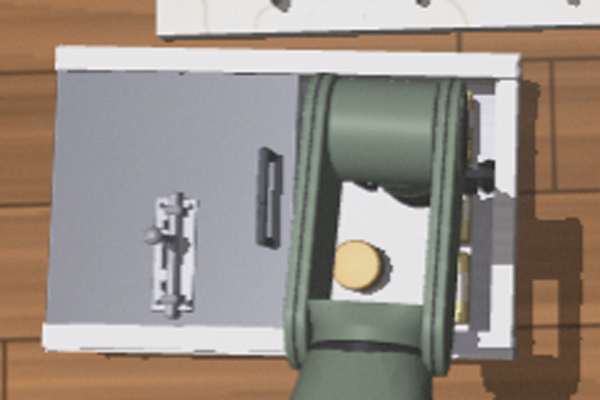

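All the goods are in the chest. Next I'll get behind the pull and push the lid shut.

Call:
{"fn": "send_rows", "kwargs": {"deltas": [[255,0,35,0,0],[255,0,70,0,0],[255,0,105,0,0],[255,0,140,0,0],[255,0,175,0,0],[255,0,210,0,0],[255,0,232,0,0],[255,0,232,0,0],[255,0,232,30,0],[255,0,232,60,0],[255,0,232,86,0],[255,0,232,86,0]]}}

```text
time: 34.58
ee_pos: [0.5758, 0.2748, 0.1389]
eef_rot: [-179.6, -0.9, 177.4]
wrist_force: [-1.4, -1.1, -2.1]
width: -0.0
gripper_force: 0.0
```

Call:
{"fn": "send_rows", "kwargs": {"deltas": [[255,0,0,0,0],[255,0,-10,0,0],[255,0,-24,0,0],[255,0,-40,0,0],[255,0,-58,0,0],[255,0,-76,0,0],[255,0,-94,0,0],[255,0,-112,0,0],[255,0,-130,0,0],[255,0,-148,0,0],[255,0,-166,0,0],[255,0,-180,0,0]]}}

```text
time: 35.58
ee_pos: [0.5748, 0.0955, 0.1502]
eef_rot: [180.0, 0.2, 177.4]
wrist_force: [0.7, 4.0, -1.7]
width: 0.0001
gripper_force: 1.7
```

Call:
{"fn": "send_rows", "kwargs": {"deltas": [[255,0,-14,0,0],[255,0,-28,0,0],[255,0,-42,0,0],[255,0,-56,0,0],[255,0,-68,0,0],[255,0,-76,0,0],[255,0,-80,0,0],[255,0,-80,0,0]]}}

```text
time: 36.25
ee_pos: [0.571, 0.0198, 0.1487]
eef_rot: [179.6, 0.1, 177.4]
wrist_force: [2.3, 10.3, 3.8]
width: 0.0001
gripper_force: 5.2
```

Run:
```python
from h import *
go(*ch(0,-222),177.5,148)
```

```text
36.25 [0.571  0.0198 0.1487] [1.7963e+02 6.0000e-02 1.7740e+02] [ 2.3 10.3  3.8] 0.0001 5.203204303979874
dx 1.3 dy -6.6 dz 0.7 tw -0.1
```

Call:
{"fn": "send_rows", "kwargs": {"deltas": [[255,0,-3,0,0],[255,0,-5,0,0],[255,0,-5,0,0]]}}

```text
time: 36.5
ee_pos: [0.571, 0.0196, 0.1488]
eef_rot: [179.2, 0.1, 177.5]
wrist_force: [2.4, 21.5, 4.0]
width: -0.0002
gripper_force: 10.9
```

Call:
{"fn": "send_rows", "kwargs": {"deltas": [[255,0,15,0,0],[255,0,30,0,0],[255,0,30,-40,0],[255,0,30,-80,0],[255,0,60,-100,0],[255,0,60,-100,0]]}}

```text
time: 37.0
ee_pos: [0.5764, 0.0748, 0.2547]
eef_rot: [179.9, 0.6, 177.6]
wrist_force: [1.6, 0.3, 0.5]
width: -0.0001
gripper_force: 0.0
```

Run:
```python
from h import *
st();a=snapshot('top');b=snapshot('side')
A=cv2.resize(a[105:245,100:310],(798,532),interpolation=cv2.INTER_CUBIC)
cv2.imwrite('pics/t8.png',A); cv2.imwrite('pics/s8.png',cv2.resize(b[100:240,245:405],(800,600)[:1]+(600,) if 0 else (685,600),interpolation=cv2.INTER_CUBIC))
```

```text
37.0 [0.5764 0.0748 0.2547] [179.91   0.65 177.59] [1.6 0.3 0.5] -0.0001 0.0
```

View pics/t8.png

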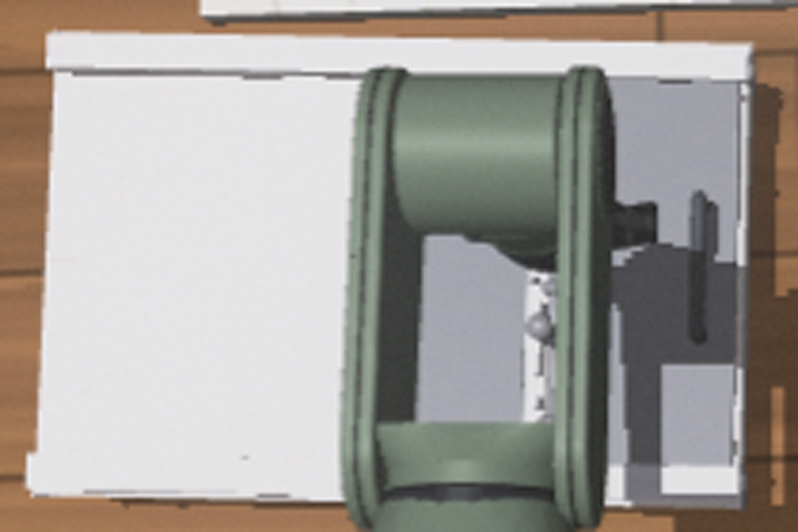

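View pics/s8.png

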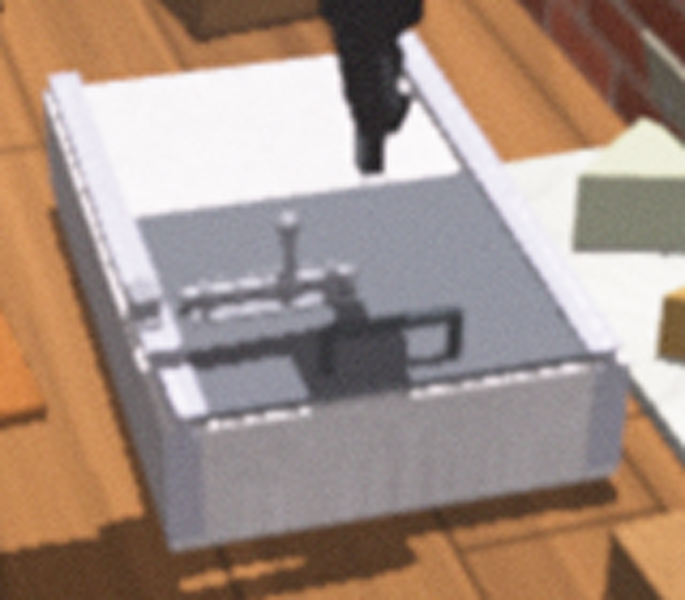

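Run:
```python
from h import *
c2=lambda p:(np.array(p,float)+.5)/3.8-.5+[100,105]
f=lambda p,s:(np.array(p,float)+.5)/s-.5+[90,95]
def C(w):
    d=w[:,:2]*1000-[579.1,235.1]; r=np.radians(-2.5); return np.round(d@np.array([[np.cos(r),-np.sin(r)],[np.sin(r),np.cos(r)]]),1).tolist()
print('knob shut',C(px2w('top',c2([(539,326)]),.193)),'pull shut',C(px2w('top',c2([(697,192),(698,342)]),.171)))
print('knob open',C(px2w('top',f([(152,235)],2.5),.193)),'pull open',C(px2w('top',f([(264,150),(265,246)],2.5),.171)))
print('wall',C(px2w('top',c2([(737,80),(746,80),(742,460)]),.13)))
c=calibration('side');b=lambda p:(np.array(p,float)+.5)/np.array([685/160,600/140])-.5+[245,100]
# intersect knob rays
import numpy.linalg as L
def ray(n,uv):
    a=px2w(n,[uv],0.)[0];q=px2w(n,[uv],.3)[0];return a,(q-a)/L.norm(q-a)
a1,d1=ray('top',c2([(539,326)])[0]);a2,d2=ray('side',b([(289,220)])[0])
M=sum(np.eye(3)-np.outer(d,d) for d in(d1,d2));v=sum((np.eye(3)-np.outer(d,d))@a for a,d in((a1,d1),(a2,d2)))
X=L.solve(M,v);print('knob 3d',X.round(4),C(X[None]))
```

```text
knob shut [[-49.0, -123.4]] pull shut [[54.8, -233.7], [-56.6, -237.1]]
knob open [[-49.1, 127.3]] pull open [[51.4, 13.5], [-57.0, 8.3]]
wall [[149.6, -259.3], [149.8, -266.2], [-142.3, -269.7]]
knob 3d [0.5234 0.114  0.1946] [[-50.4, -123.4]]
```

The lid travelled 250.7 mm by the pictures, so it is shut. The handle stands upright with its knob at about (523,114,195) mm, and I'll position behind it.

Run:
```python
from h import *
go(560,112.4,177.5,174)
```

```text
37.1 [0.5732 0.0724 0.2489] [-1.7991e+02  8.0000e-02  1.7755e+02] [-0.1 -0.3 -1.4] 0.0001 0.0
dx 14.9 dy 39.4 dz 74.9 tw 0.0
```

Call:
{"fn": "send_rows", "kwargs": {"deltas": [[255,15,39,0,0],[255,15,39,0,0],[255,15,39,0,0],[255,15,39,25,0],[255,15,39,50,0],[255,15,39,70,0],[255,15,39,75,0],[255,15,39,75,0],[255,15,39,75,0]]}}

```text
time: 37.85
ee_pos: [0.5597, 0.1113, 0.1729]
eef_rot: [-180.0, -0.1, 177.4]
wrist_force: [0.3, -0.2, 1.2]
width: 0.0
gripper_force: 0.0
```

Call:
{"fn": "send_rows", "kwargs": {"deltas": [[255,5,0,0,0],[255,12,0,0,0],[255,19,0,0,0],[255,26,0,0,0],[255,33,0,0,0],[255,40,0,0,0],[255,47,0,0,0],[255,52,0,0,0],[255,55,0,0,0],[255,55,0,0,0]]}}

```text
time: 38.68
ee_pos: [0.5043, 0.1148, 0.1735]
eef_rot: [180.0, 0.0, 177.5]
wrist_force: [1.8, -0.2, 1.2]
width: -0.0001
gripper_force: 0.7
```

Run:
```python
from h import *
go(523.4-45+21,114+2,177.5,174)
```

```text
38.6833 [0.5043 0.1148 0.1735] [1.7999e+02 3.0000e-02 1.7748e+02] [ 1.8 -0.2  1.2] -0.0001 0.6689736060798168
dx 5.0 dy 0.9 dz -0.5 tw -0.0
```

Call:
{"fn": "send_rows", "kwargs": {"deltas": [[255,2,0,0,0],[255,5,0,0,0],[255,5,0,0,0]]}}

```text
time: 38.93
ee_pos: [0.5035, 0.1148, 0.1739]
eef_rot: [180.0, 0.5, 177.4]
wrist_force: [11.6, 0.8, -4.4]
width: -0.0001
gripper_force: 5.8
```

Call:
{"fn": "send_rows", "kwargs": {"deltas": [[255,2,0,0,0],[255,4,0,0,0],[255,4,0,0,0]]}}

```text
time: 39.18
ee_pos: [0.5029, 0.1146, 0.1743]
eef_rot: [180.0, 1.0, 177.4]
wrist_force: [20.5, -0.5, -10.3]
width: 0.0003
gripper_force: 10.1
```

Call:
{"fn": "send_rows", "kwargs": {"deltas": [[255,-15,0,0,0],[255,-25,0,0,0],[255,-25,0,-35,0],[255,-25,-40,-50,0],[255,-25,-75,-50,0],[255,-25,-110,-50,0],[255,-25,-145,-50,0],[255,-25,-145,-50,0]]}}

```text
time: 39.85
ee_pos: [0.5132, -0.0359, 0.2225]
eef_rot: [-179.9, -0.2, 177.1]
wrist_force: [1.1, 0.5, -0.2]
width: -0.0001
gripper_force: 0.0
```

Run:
```python
from h import *
st();a=snapshot('top');b=snapshot('side')
A=cv2.resize(a[165:245,210:310],(800,640),interpolation=cv2.INTER_CUBIC)[:, :600]
B=cv2.resize(b[130:215,255:365],(776,600),interpolation=cv2.INTER_CUBIC)
A=cv2.resize(A[:600],(400,400)); B=cv2.resize(B,(400,309)); B=cv2.copyMakeBorder(B,0,91,0,0,0)
cv2.imwrite('pics/m9.png',np.hstack([A,B]))
```

```text
39.85 [ 0.5132 -0.0359  0.2225] [-179.86   -0.18  177.14] [ 1.1  0.5 -0.2] -0.0001 0.0
```

View pics/m9.png

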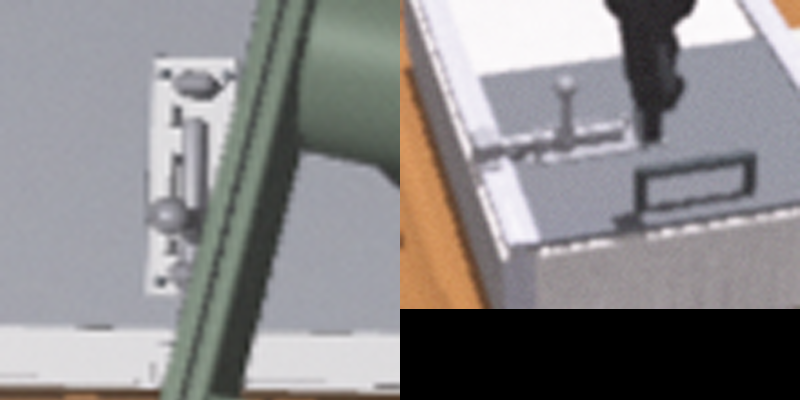

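Run:
```python
from h import *
a=snapshot('top'); np.save('a9.npy',a)
t=lambda p:(np.array(p,float)+.5)/5.3333-.5+[210,165]; s=lambda p:(np.array(p,float)-[400,0]+.5)/3.636-.5+[255,130]
def C(w):
    d=np.atleast_2d(w)[:,:2]*1000-[579.1,235.1]; r=np.radians(-2.5); return np.round(d@np.array([[np.cos(r),-np.sin(r)],[np.sin(r),np.cos(r)]]),1).tolist()
print('knob',C(px2w('top',t([(170,214)]),.193)), 'gaps/plate ends',C(px2w('top',t([(176,115),(176,140),(176,245),(155,58),(148,295),(178,235),(178,256),(175,107),(175,125)]),.14)))
print('side knob',C(px2w('side',s([(565,84)]),.193)))
A=cv2.resize(a[170:230,230:260],(400,800),interpolation=cv2.INTER_CUBIC)
im0=cv2.imread('pics/top0.png')
z=np.load('now.npy')[170:230,160:190] if 0 else np.load('now.npy')
u=w2px('top',[[.525,.39,.15]])[0].round().astype(int);print(u)
Z=cv2.resize(z[u[1]-30:u[1]+30,u[0]-25:u[0]+25],(500,600),interpolation=cv2.INTER_CUBIC)
cv2.imwrite('pics/m10.png',np.hstack([cv2.resize(A,(300,600)),Z]))
```

```text
knob [[-88.3, -124.6]] gaps/plate ends [[-31.9, -117.3], [-45.4, -117.7], [-102.0, -119.4], [-1.2, -105.0], [-129.1, -105.1], [-96.6, -120.3], [-107.9, -120.6], [-27.6, -116.6], [-37.3, -116.9]]
side knob [[-92.1, -121.4]]
[147 194]
```

View pics/m10.png

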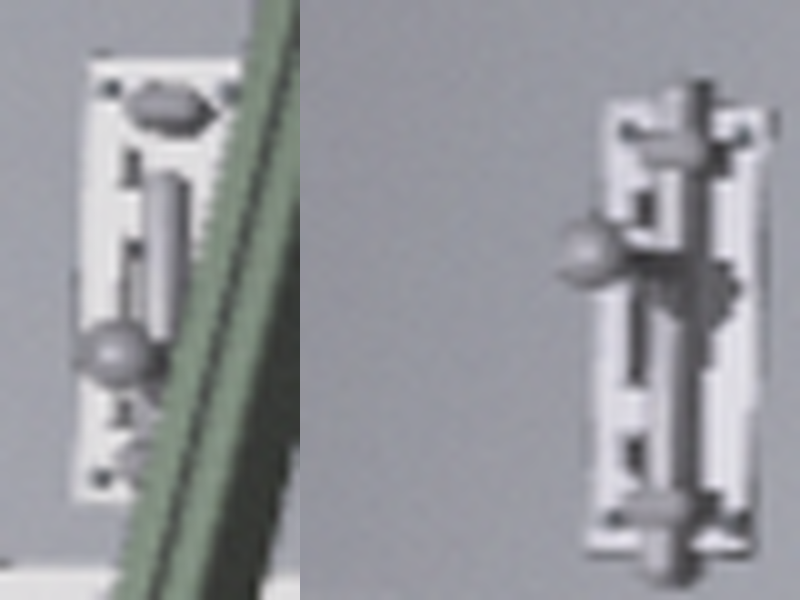

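Run:
```python
from h import *
go(483,84,177.5,170)
```

```text
40.0 [ 0.5135 -0.0307  0.2224] [ 1.7992e+02 -1.7000e-01  1.7739e+02] [ 0.8 -0.5 -0.5] 0.0001 0.0
dx 35.6 dy 113.2 dz 52.4 tw -0.1
```

Call:
{"fn": "send_rows", "kwargs": {"deltas": [[255,10,35,0,0],[255,20,75,0,0],[255,36,113,0,0],[255,36,113,0,0],[255,36,113,0,0],[255,36,113,25,0],[255,36,113,45,0],[255,36,113,52,0],[255,36,113,52,0],[255,36,113,52,0]]}}

```text
time: 40.83
ee_pos: [0.4834, 0.0832, 0.1712]
eef_rot: [-180.0, -0.1, 177.4]
wrist_force: [0.0, 0.8, 0.5]
width: -0.0003
gripper_force: 0.0
```

Call:
{"fn": "send_rows", "kwargs": {"deltas": [[255,0,6,0,0],[255,0,12,0,0],[255,0,18,0,0],[255,0,24,0,0],[255,0,30,0,0],[255,0,36,0,0],[255,0,42,0,0],[255,0,46,0,0],[255,0,46,0,0]]}}

```text
time: 41.58
ee_pos: [0.4853, 0.1308, 0.1713]
eef_rot: [179.9, -0.0, 177.5]
wrist_force: [-0.0, 0.0, 0.6]
width: -0.0003
gripper_force: 0.0
```

Run:
```python
from h import *
go(485,115.6+45,177.5,205)
```

```text
41.5833 [0.4853 0.1308 0.1713] [ 1.7994e+02 -1.0000e-02  1.7752e+02] [-0.   0.   0.6] -0.0003 0.0
dx 1.6 dy 29.8 dz -33.7 tw 0.0
```

Next I'll lift, move over the knob and press down.

Call:
{"fn": "send_rows", "kwargs": {"deltas": [[255,0,-6,0,0],[255,0,-6,-20,0],[255,0,-6,-36,0],[255,1,12,-36,0],[255,2,30,-36,0],[255,2,30,-36,0],[255,2,30,-20,0],[255,2,30,-5,0],[255,2,30,5,0],[255,2,30,11,0],[255,2,30,13,0],[255,2,30,13,0]]}}

```text
time: 42.58
ee_pos: [0.4874, 0.1657, 0.1616]
eef_rot: [179.2, 0.4, 177.5]
wrist_force: [-0.3, 0.6, 1.0]
width: -0.0001
gripper_force: 0.5
```

Run:
```python
from h import *
st()
```

```text
42.5833 [0.4874 0.1657 0.1616] [179.25   0.42 177.5 ] [-0.3  0.6  1. ] -0.0001 0.4668685980141163
```

Call:
{"fn": "send_rows", "kwargs": {"deltas": [[255,0,0,3,0],[255,0,0,7,0],[255,0,0,7,0],[255,0,0,7,0]]}}

```text
time: 42.92
ee_pos: [0.4879, 0.1604, 0.1551]
eef_rot: [179.8, 0.4, 177.4]
wrist_force: [-1.6, 4.3, 14.5]
width: -0.0001
gripper_force: 7.6
```

Call:
{"fn": "send_rows", "kwargs": {"deltas": [[255,0,0,-25,0],[255,0,0,-60,0],[255,0,0,-100,0],[255,0,40,-110,0],[255,0,80,-110,0],[255,0,120,-110,0],[255,0,150,-110,0],[255,0,180,-110,0],[255,0,180,-110,0],[255,0,180,-110,0]]}}

```text
time: 43.75
ee_pos: [0.4923, 0.3393, 0.2598]
eef_rot: [-179.9, -0.1, 177.6]
wrist_force: [-0.4, -0.8, -0.4]
width: 0.0001
gripper_force: 0.0
```

Run:
```python
from h import *
st();a=snapshot('top');b=snapshot('side')
A=cv2.resize(a[165:245,210:290],(400,400),interpolation=cv2.INTER_CUBIC)
B=cv2.resize(b[130:220,255:345],(400,400),interpolation=cv2.INTER_CUBIC)
cv2.imwrite('pics/m11.png',np.hstack([A,B]))
```

```text
43.75 [0.4923 0.3393 0.2598] [-1.7987e+02 -1.1000e-01  1.7756e+02] [-0.4 -0.8 -0.4] 0.0001 0.0
```

View pics/m11.png

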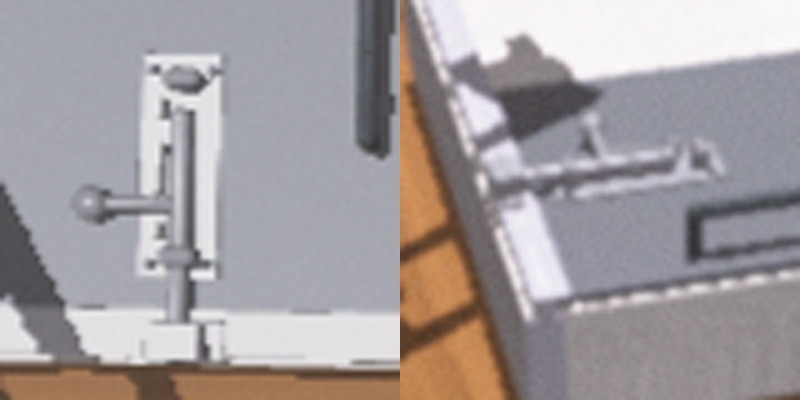

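The handle lies flat in the front notch, with the knob at (92,203) in the top panel. The nose is in the keeper at (180,340), and the robot is clear, so I'll hand in.

```bash
python3 -c "
from h import *
print(ctrl.hand_in())"
```

```text
the job is handed in; nothing more can be done
None
```

I put all five cheeses in the chest, slid the lid shut, pushed the bolt across and turned its handle down into the notch, then handed the job in after about 44 s; the hand-in returned no verdict.

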